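Load a tape cassette into the label printer

ROBOT

A 6-joint arm with a two-finger parallel gripper is mounted at the origin on the work surface; the furniture and walls round the work are solid. World frame = base frame: x ahead of the robot, y to its left, z up, the work surface at z = 0. Lengths are in m, angles in rad, forces in N, time in s.
With the tool pointing down it reaches from about 0.25 to 0.725 m from the base axis. Payload 4 kg.
Tool frame: the origin (TCP) lies midway between the tips of the shut fingers; the grasp point (between the pads) lies bot.tcp_to_grasp behind it (bot.tcp_to_grasp is the distance from the TCP to the grasp point, in m); z points along the fingers, y is the line along which they close (so a half turn about z gives the same grasp; the last joint's range is limited). The gripper opens to 85 mm and grips with 20 to 120 N. Pads are 22 mm wide; open, the fingers measure 114 mm over their backs; the gripper's body (76 mm by 85 mm) begins 54 mm behind the grasp point. The pads swing forward as they close: fully open they stand 13 mm farther back than shut.
Start: joints at [0, 0.241, 0.005, 1.335, 0, 1.571], TCP at [0.5, -0, 0.231] pointing down, gripper open.
Joint ranges: [-2.72, 2.72], [-1.05, 1.87], [-1.09, 1.28], [-1.99, 2.15], [-1.42, 1.44], [-3.14, 3.14]. Speed limits (rad/s): [2.79, 2.79, 3.14, 3.14, 3.14, 3.14].

INTERFACE

Orientations are given as a unit quaternion [x, y, z, w].
In Python, from workcell import readout, camera, bot gives the robot as it stands. The module is installed in compiled form; this text tells all that it offers.
- The arm moves only by the tool jog_arm, never from a script. Its argument "motion" is a list of rows, each an object of numbers: "x", "y", "z": the shift along the tool's x, y, z in mm; "spin": the turn about the tool's z in degrees; "fingers": the closure, from -1 (fully open) to 1 (shut). A call has 1 to 8 rows; each row is the pose to reach, as a shift and turn from the pose commanded when the call began, along the tool's axes at that moment; what a row does not reach only later rows make up. A row lasts 1/8 s, in which the tool goes at most 62.5 mm and 10.7 degrees, less where a joint would pass 70% of its speed; a pose out of reach is approached as far as the arm can. A call with a gripper value outside its range is refused whole. The fingers move at their own pace and stop on an object; the grip force is fixed at half the most. Time passes only in rows, so rows that repeat a pose let the fingers close. It gives the time, the measured TCP pose, the force, the opening and the grip force at its end, in the units of the state.
- readout.get_obs(): the state, without advancing time (a new reading comes with each control period).
- camera(name): name is "scene" or "side" or "wrist"; returns a dict with "pixels" (420x560x3 uint8, red, green, blue), "K" (3x3 intrinsics, pixels), "rvec" (rotation vector, rad) and "tvec" (3), from world to camera coordinates, as OpenCV has them. Camera axes: x right, y down, z forward; pixel columns grow to the right and rows downward; lengths in m; the calibration is good to about 2 mm. A picture is of the moment at which its call begins. There is no depth.
- bot.job_done(): hands the job in; it is judged then, once.
The state is a dict: "clock": time; "joint_pos": joint angles; "joint_vel": joint speeds; "tau": joint torques, N m; "eef_pos": TCP position; "tool_rot": TCP orientation; "ft_force": force on the tool from outside, world axes, zero at the start; "ft_torque": the same for the moment, N m; "grip_width": finger opening in m; "grasp_force": force on a finger pad.
Only numpy, scipy, OpenCV 4.12 (cv2) and the standard library are available. Lean on these libraries where they do the work, as an engineer would, in place of code of your own. Each camera call takes 0.05 s, during which the arm holds its last target. There are 200 camera calls.

TASK

Load the label cassette into the desktop label printer: with a fingertip press on the ribbed black pad until the flat cover bottoms and its catch lets go, drag the cover back all the way towards the display to open the bay, set the cassette fully down in the bay with its nose towards the display, then press on the pad again and slide the cover fully shut over it. How far the worn cover sinks differs, so go by feel - about 9 N is right and more than 20 N would crack it - do not ram the cassette, and leave the other things on the table where they are.

Things in the scene. Friction and masses are not known exactly. Their poses are not given: they have to be found in the camera images.
- printer: Desktop label printer, light grey with dark skirt, 200 mm long (its x), 124 mm wide (y), 64 mm high, standing firmly (fixed). Origin: centre of its underside. The -x end is the front (sloping panel with small display and keys, label mouth); +x is the rear. The cassette bay is in its rear half, under the flat cover.
- cover (a joint): Slide of the flat grey cover (78 mm along x, 94 mm along y, 5 mm thick, no handle) between rails 1 mm proud of it: 0 = shut, 0.070 m = fully open, growing towards the printer's front (-x); sliding takes 2 to 3 N; stays where left. Its spring catch frees only when the plate is pushed straight down until it bottoms: 2.5 to 8.5 mm, which differs by wear and cannot be seen. The springs take 2 to 6 N.
- cover_pad (a point): Centre of the black ribbed rubber pad (36 mm along the printer's x, 56 mm along y), on the top surface of the cover; moves with the cover; axes as the printer's. 62.5 mm above the table unpressed. About 9 N here bottoms the plate in every case; keep it down while sliding. Let go, the plate springs up, and once shut the catch locks by itself.
- bay (a point): Centre of the cassette pocket's floor, 12 mm above the table, at +58 mm on the printer's x; axes as the printer's. The bay is a well 68 mm (x) by 80 mm (y), mouth 48.5 mm above the table; in its ledge (at 24 mm) a bevelled pocket 12 mm deep fits the cassette's outline with 2 mm play. Seated, the centre of the cassette's underside is here. The open cover ends 36 mm in front of this point.
- cassette_rib (a point): Centre of the blue grip rib on the loose label cassette, 25 mm above its underside. Cassette: off-white block 52 (x) by 44 (y) by 16 mm high, about 60 g, with a blue nose, 24 mm wide, standing out 7 mm at its -x end (it faces the display when loaded). Rib: 30 mm along x, 10 mm wide (y), from 16 to 34 mm above the underside. Axes: x from nose to rear, z up.
- staples_box: Small green box of staples, 36 x 58 x 24 mm, origin at the centre of its underside; leave it alone.
- glue_stick: Glue stick standing upright, 24 mm wide, 83 mm high, origin at the centre of its underside; leave it alone.
- tape_brown: Roll of brown packing tape lying on its side face, 68 mm across, 48 mm high, origin at the centre of its underside; leave it alone.
- eraser: White eraser in a blue card sleeve lying flat, 19 x 42 x 12 mm, origin at the centre of its underside; leave it alone.

How it is judged:
On the way, in this order (a step that is already met when the one before it is completed fails the run):
1. the cover is dragged fully open (value of joint cover above 0.065 m), for 0.2 s.
2. the cassette is seated in its pocket and let go (z of cassette_rib in the frame of bay between 0.022 and 0.027 m and horizontal distance between cassette_rib and bay below 0.0045 m and angle between the x axis of cassette_rib and the x axis of bay, either way round below 0.12 rad and contact force between the fingers and cassette below 0.1 N), for 0.2 s.
At the end, for the whole second after the job is handed in: The cover is shut to within 3 mm of its end stop, and under it the cassette sits on the floor of its pocket (within 2 mm in height, 4.5 mm sideways, 0.12 rad), nose to the front (value of joint cover below 0.003 m and z of cassette_rib in the frame of bay between 0.022 and 0.027 m and horizontal distance between cassette_rib and bay below 0.0045 m and angle between the x axis of cassette_rib and the x axis of bay, either way round below 0.12 rad); the robot touches nothing.
It fails at once if the cover is pressed or pushed with more than 20 N (contact force between any of the fingers, the arm and cover above 20 N).
It fails at once if the cassette is rammed against the printer with more than 30 N (contact force between cassette and printer above 30 N).
It fails at once if the staples box, glue stick, eraser or tape roll is moved by more than 20 mm (distance of any of staples_box, glue_stick, eraser, tape_brown from where it was at the start of the episode above 0.02 m).
It also fails if it takes over 72 s, if anything falls off the work surface, if the arm or the gripper's body presses on something with over 40 N, if the wrist force passes 120 N, or if a joint passes its speed limit or range.

## Working session

There is one attempt and no reset: what is moved stays moved. The work goes in short steps, Python scripts to look and compute and a tool call to move; the robot and the scene stay as the last step left them, time stands still between calls to the robot, and variables do not carry over. Pictures are saved under pics/ and viewed, at most 10 in all, crops included, and the job is handed in when it is done.

Besides the shell and the picture viewer there is one more tool, called as name(argument=value, ...), one argument or row to a line, values as JSON. jog_arm: Moves the arm, as the interface text tells. Its arguments: {"type":"object","properties":{"motion":{"type":"array"}},"required":["motion"]}

```bash
mkdir -p pics
python3 - <<'E'
from workcell import readout, camera, bot
import cv2,pickle
o=readout.get_obs()
for k,v in o.items(): print(k,v)
print(bot.tcp_to_grasp)
for n in ["scene","side","wrist"]:
    c=camera(n); pickle.dump(c,open(f"pics/{n}0.pkl","wb")); cv2.imwrite(f"pics/{n}0.png",c["pixels"][:,:,::-1])
    print(n,c["K"].tolist(),c["rvec"],c["tvec"])
E
```

```text
clock 0.0
joint_pos [-2.51599970e-05  2.41413539e-01  3.69692579e-03  1.33519726e+00
 -2.78958883e-05  1.57077827e+00]
joint_vel [ 0.00023227 -0.0007473  -0.00079266 -0.0004362   0.00019692 -0.00023481]
tau [ 5.50268451e-04 -3.72315860e+01  2.52406776e+01  1.67737965e-02
  2.29149265e-05  1.14679995e-05]
eef_pos [ 4.99355300e-01 -2.10301799e-05  2.30402264e-01]
tool_rot [ 0.70710888  0.70710389 -0.00075851 -0.00073882]
ft_force [0.6716175  0.17545753 0.75826792]
ft_torque [ 0.02210161  0.02747984 -0.02827659]
grasp_force 0.0
grip_width 0.0852955353434908
0.0187
scene [[508.2439035496039, 0.0, 280.78155217581013], [0.0, 508.2439035496039, 205.05047248279354], [0.0, 0.0, 1.0]] [ 1.25620617 -2.10020115  1.03756304] [0.11209007 0.35819665 1.32497449]
side [[429.549060035267, 0.0, 279.73679661620065], [0.0, 429.549060035267, 207.014737673716], [0.0, 0.0, 1.0]] [ 0.01809752  2.77539753 -1.45439355] [0.51668832 0.12599839 1.19477168]
wrist [[365.4287611609907, 0.0, 284.28807445277744], [0.0, 365.4287611609907, 207.26749081213606], [0.0, 0.0, 1.0]] [-2.84517154e+00 -2.58694339e-04  1.45879955e-03] [-0.49954068 -0.03765066  0.378447  ]
```

View pics/scene0.png

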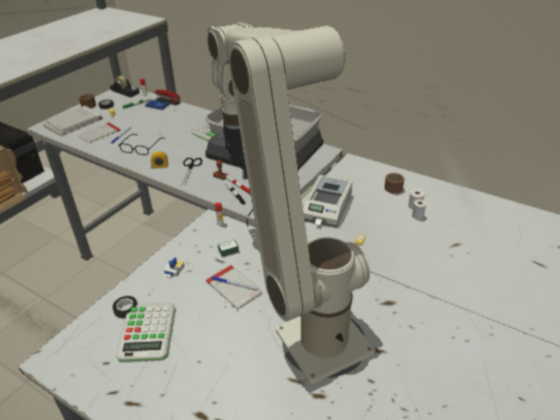

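View pics/wrist0.png

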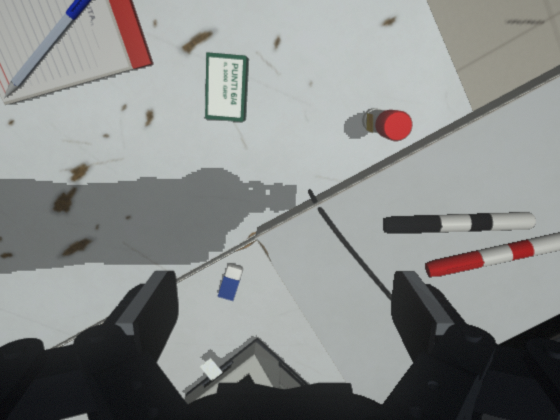

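The wrist view shows the eraser at (230,282), the staples box at (227,88), the glue stick at (395,125), and a printer corner at the bottom (255,345). In the scene view, the printer is near (330,200) and the tape near (395,183).

View pics/side0.png

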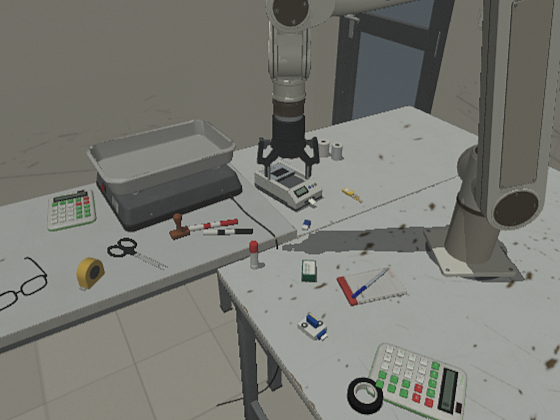

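The side view shows the cassette at (313,325) with its blue rib, and the printer at (288,185) with its display facing right and down. The staples box is at (309,270) and the glue stick at (254,255).

```bash
cat > h.py <<'E'
import numpy as np,cv2,pickle
from workcell import readout,camera,bot
def snap(n,tag):
    c=camera(n); pickle.dump(c,open(f"pics/{n}{tag}.pkl","wb")); cv2.imwrite(f"pics/{n}{tag}.png",c["pixels"][:,:,::-1]); return c
def load(n,tag): return pickle.load(open(f"pics/{n}{tag}.pkl","rb"))
def ray(c,uv,z):
    R=cv2.Rodrigues(np.array(c["rvec"],float))[0]; t=np.array(c["tvec"],float)
    C=-R.T@t; d=R.T@np.linalg.inv(c["K"])@np.array([uv[0],uv[1],1.]); return C+d*(z-C[2])/d[2]
def proj(c,P): return cv2.projectPoints(np.array(P,float).reshape(-1,3),np.array(c["rvec"],float),np.array(c["tvec"],float),np.array(c["K"]),None)[0].reshape(-1,2)
E
python3 - <<'E'
from h import *
np.set_printoptions(precision=4,suppress=True)
s=load("side",0);w=load("wrist",0);c=load("scene",0)
print("cass",ray(s,(315,323),.025),ray(c,(174,266),.025))
print("printer",ray(s,(288,185),.05),ray(c,(330,198),.05))
print("corner",ray(w,(255,340),.06),"white",ray(w,(210,370),.03))
for n,p in dict(st=(227,88),er=(230,282)).items(): print(n,ray(w,p,.02))
print("glue",ray(w,(395,125),.083))
print("tape",ray(s,(315,150),.04),ray(c,(395,183),.04))
R=cv2.Rodrigues(np.array(w["rvec"]))[0];print("cam",-R.T@w["tvec"],R)
def crop(n,r,k):
    y0,y1,x0,x1=r; return cv2.resize(load(n,0)["pixels"][y0:y1,x0:x1,::-1],None,fx=k,fy=k,interpolation=cv2.INTER_CUBIC)
a=crop("side",(300,345,290,340),8);b=crop("scene",(165,240,290,365),5)[:360];d=crop("side",(140,220,240,340),5)
cv2.imwrite("pics/a.png",np.vstack([np.hstack([cv2.resize(a,(400,360)),cv2.resize(b,(375,360))]),cv2.resize(d,(775,600))[:0]]))
E
```

```text
cass [0.4419 0.2642 0.025 ] [0.4401 0.2586 0.025 ]
printer [ 0.4862 -0.2799  0.05  ] [ 0.4784 -0.317   0.05  ]
corner [ 0.4702 -0.1604  0.06  ] white [ 0.4153 -0.2231  0.03  ]
st [0.447  0.0813 0.02  ]
er [ 0.4412 -0.1172  0.02  ]
glue [0.5854 0.0528 0.083 ]
tape [ 0.3766 -0.5446  0.04  ] [ 0.4539 -0.578   0.04  ]
cam [0.4999 0.0745 0.3724] [[ 1.      0.     -0.001 ]
 [ 0.0003 -0.9564  0.2921]
 [-0.001  -0.2921 -0.9564]]
```

View pics/a.png

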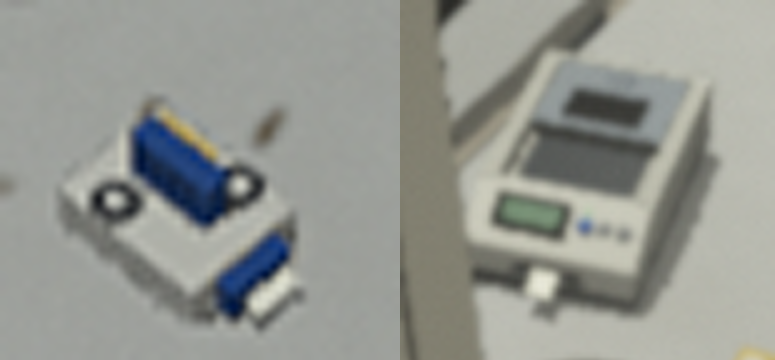

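jog_arm(
  motion=[
    {"x": -60, "z": -30, "fingers": 1},
    {"x": -120, "z": -50, "fingers": 1},
    {"x": -180, "z": -70, "fingers": 1},
    {"x": -220, "z": -80, "fingers": 1},
    {"x": -230, "z": -80, "fingers": 1},
    {"x": -230, "z": -80, "fingers": 1},
    {"x": -230, "z": -80, "fingers": 1},
  ],
)

```text
validation failed for argument at $.mo...
```

Run:
```python
from h import *
snap("wrist",1); print(readout.get_obs()["joint_vel"],readout.get_obs()["eef_pos"],readout.get_obs()["ft_force"])
```

```text
[-0.00012995 -0.00293836  0.00298726 -0.00010299 -0.00075303 -0.00131673] [4.99632331e-01 5.84578165e-06 2.30748500e-01] [-0.27020654  1.44859219 -0.21895806]
```

View pics/wrist1.png

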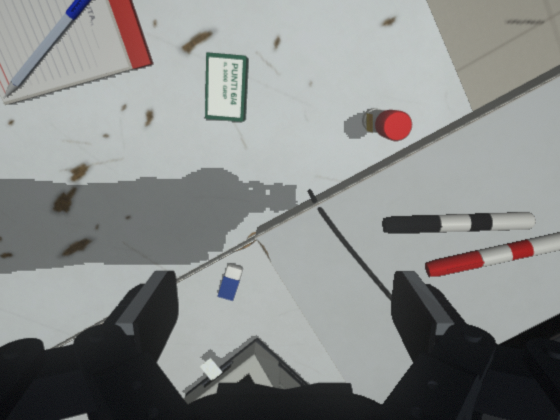

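The move was refused, so the view hasn't changed. I'll try again with all the keys given.

jog_arm(
  motion=[
    {"x": -60, "y": 0, "z": -30, "spin": 0, "fingers": 1},
    {"x": -120, "y": 0, "z": -50, "spin": 0, "fingers": 1},
    {"x": -180, "y": 0, "z": -70, "spin": 0, "fingers": 1},
    {"x": -220, "y": 0, "z": -80, "spin": 0, "fingers": 1},
    {"x": -230, "y": 0, "z": -80, "spin": 0, "fingers": 1},
    {"x": -230, "y": 0, "z": -80, "spin": 0, "fingers": 1},
    {"x": -230, "y": 0, "z": -80, "spin": 0, "fingers": 1},
  ],
)

```text
clock: 1.08
eef_pos: [0.4998, -0.2286, 0.3107]
tool_rot: [0.707, 0.708, -0.0, -0.001]
ft_force: [-0.7, -0.0, -0.7]
grip_width: 0.0
grasp_force: 0.0
```

Run:
```python
from h import *
snap("wrist",2)
```

```text
(no output)
```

View pics/wrist2.png

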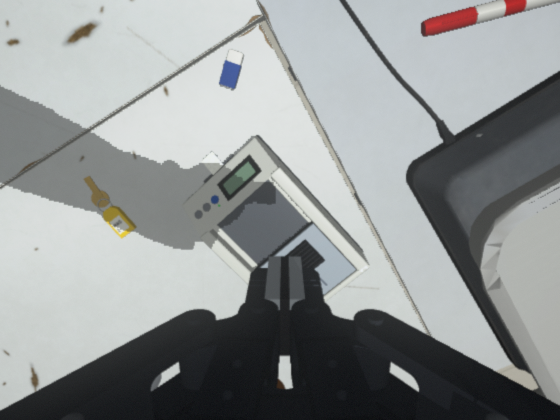

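The printer runs diagonally: front corners at (257,137) and (186,205), rear corner at (368,266). The fingers hide part of the pad, which is near (305,255). The eraser is at (231,70), and the scale fills the right side.

Run:
```python
from h import *
np.set_printoptions(precision=4,suppress=True)
w=load("wrist",2)
for p,z in [((258,136),.06),((368,266),.062),((186,205),.04),((305,222),.0575),((305,257),.0625)]: print(p,ray(w,p,z))
```

```text
(258, 136) [ 0.4721 -0.1947  0.06  ]
(368, 266) [ 0.5986 -0.345   0.062 ]
(186, 205) [ 0.3843 -0.2772  0.04  ]
(305, 222) [ 0.5239 -0.292   0.0575]
(305, 257) [ 0.5244 -0.3334  0.0625]
```

jog_arm(
  motion=[
    {"x": -30, "y": 5, "z": 0, "spin": -10, "fingers": 1},
    {"x": -60, "y": 10, "z": 0, "spin": -20, "fingers": 1},
    {"x": -90, "y": 15, "z": 0, "spin": -30, "fingers": 1},
    {"x": -115, "y": 20, "z": 0, "spin": -40, "fingers": 1},
    {"x": -115, "y": 20, "z": 0, "spin": -40, "fingers": 1},
    {"x": -115, "y": 20, "z": 0, "spin": -40, "fingers": 1},
  ],
)

```text
clock: 1.88
eef_pos: [0.5202, -0.3435, 0.3112]
tool_rot: [0.423, 0.906, 0.0, -0.0]
ft_force: [-1.2, -0.7, 0.5]
grip_width: 0.0001
grasp_force: 0.0
```

Run:
```python
from h import *
c=snap("wrist",3); im=c["pixels"][60:300,130:450,::-1]; cv2.imwrite("pics/w3.png",cv2.resize(im,None,fx=2.5,fy=2.5,interpolation=cv2.INTER_CUBIC))
```

```text
(no output)
```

View pics/w3.png

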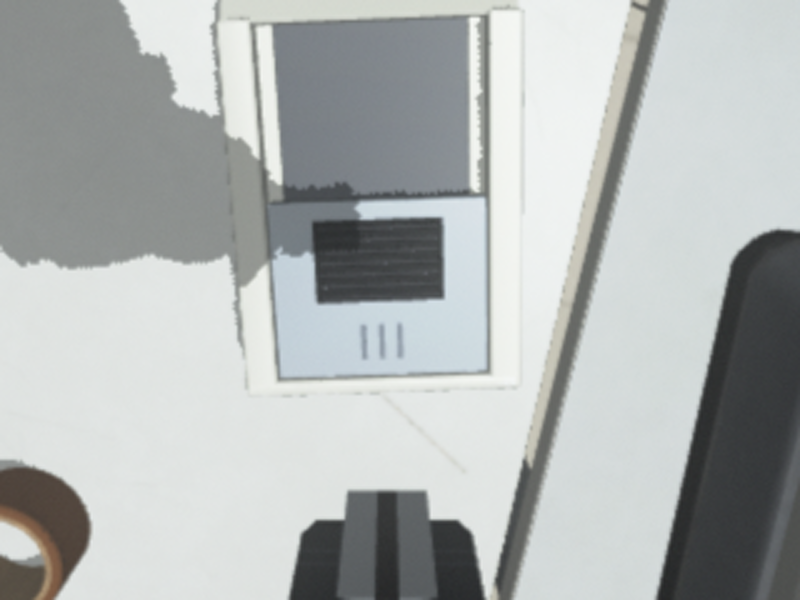

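The crop shows the pad corners at (313,222), (442,217), (444,299) and (318,303). The cover's rear edge runs from (281,380) to (490,372), and its front edge from (270,205) to (487,197).

Run:
```python
from h import *
from scipy.optimize import least_squares
np.set_printoptions(precision=4,suppress=True)
w=load("wrist",3)
f=lambda p:(p[0]/2.5+130,p[1]/2.5+60)
for nm,z,ps in [("pad",.0625,[(313,222),(442,217),(444,299),(318,303)]),("cover",.0615,[(270,205),(487,197),(490,372),(281,380)]),("rear",.063,[(248,393),(520,385)])]:
    P=np.array([ray(w,f(p),z)[:2] for p in ps]); print(nm,P.tolist(),P.mean(0))
    if len(P)==4: print(" yaw",np.degrees(np.arctan2(*(P[3]+P[2]-P[0]-P[1])[::-1])),np.degrees(np.arctan2(*(P[1]+P[2]-P[0]-P[3])[::-1]))-90, np.linalg.norm(P[1]-P[0]),np.linalg.norm(P[2]-P[1]))
    else: print(np.degrees(np.arctan2(*(P[1]-P[0])[::-1]))-90,np.linalg.norm(P[1]-P[0]))
```

```text
pad [[0.4836512028482157, -0.34760946101212387], [0.5243915557514617, -0.31067554794966407], [0.5484616984844626, -0.337024565021413], [0.5073975443322658, -0.37379784322035126]] [ 0.516  -0.3423]
 yaw -47.693361054903114 -47.98063381460258 0.054989910790856536 0.035688127883574276
cover [[0.46517328497631905, -0.35388495343442783], [0.5336031956177981, -0.2921102604958877], [0.5864515484387637, -0.34913706163859626], [0.5169189534813137, -0.4123729927259421]] [ 0.5255 -0.3519]
 yaw -47.84043156231504 -47.81963783855004 0.09218874854369016 0.07774962665157491
rear [[0.5091566061961722, -0.4262759482021676], [0.6004160194816233, -0.3447923029269648]] [ 0.5548 -0.3855]
-48.238992443837994 0.12234322605089275
```

jog_arm(
  motion=[
    {"x": 4, "y": -2, "z": 50, "spin": -2, "fingers": 1},
    {"x": 4, "y": -2, "z": 110, "spin": -2, "fingers": 1},
    {"x": 4, "y": -2, "z": 170, "spin": -2, "fingers": 1},
    {"x": 4, "y": -2, "z": 210, "spin": -2, "fingers": 1},
    {"x": 4, "y": -2, "z": 232, "spin": -2, "fingers": 1},
    {"x": 4, "y": -2, "z": 240, "spin": -2, "fingers": 1},
    {"x": 4, "y": -2, "z": 240, "spin": -2, "fingers": 1},
    {"x": 4, "y": -2, "z": 240, "spin": -2, "fingers": 1},
  ],
)

```text
clock: 2.92
eef_pos: [0.517, -0.3436, 0.0731]
tool_rot: [0.407, 0.914, -0.0, 0.001]
ft_force: [0.1, 0.4, -0.0]
grip_width: -0.0001
grasp_force: 0.0
```

jog_arm(
  motion=[
    {"x": 0, "y": 0, "z": 6, "spin": 0, "fingers": 1},
    {"x": 0, "y": 0, "z": 10, "spin": 0, "fingers": 1},
    {"x": 0, "y": 0, "z": 11, "spin": 0, "fingers": 1},
    {"x": 0, "y": 0, "z": 12, "spin": 0, "fingers": 1},
    {"x": 0, "y": 0, "z": 12, "spin": 0, "fingers": 1},
  ],
)

```text
clock: 3.55
eef_pos: [0.5161, -0.3434, 0.0596]
tool_rot: [0.407, 0.914, -0.0, 0.0]
ft_force: [-0.1, -0.8, 1.9]
grip_width: -0.0002
grasp_force: 1.0
```

jog_arm(
  motion=[
    {"x": 0, "y": 0, "z": 0.5, "spin": 0, "fingers": 1},
    {"x": 0, "y": 0, "z": 1, "spin": 0, "fingers": 1},
    {"x": 0, "y": 0, "z": 1, "spin": 0, "fingers": 1},
  ],
)

```text
clock: 3.92
eef_pos: [0.5161, -0.3434, 0.0585]
tool_rot: [0.407, 0.914, -0.0, 0.0]
ft_force: [-0.2, -0.3, 3.4]
grip_width: -0.0004
grasp_force: 1.4
```

jog_arm(
  motion=[
    {"x": 0, "y": 0, "z": 0.5, "spin": 0, "fingers": 1},
    {"x": 0, "y": 0, "z": 1, "spin": 0, "fingers": 1},
    {"x": 0, "y": 0, "z": 1, "spin": 0, "fingers": 1},
  ],
)

```text
clock: 4.3
eef_pos: [0.5161, -0.3434, 0.0575]
tool_rot: [0.407, 0.914, -0.0, 0.0]
ft_force: [0.6, -1.3, 4.0]
grip_width: 0.0002
grasp_force: 1.7
```

jog_arm(
  motion=[
    {"x": 0, "y": 0, "z": 0.5, "spin": 0, "fingers": 1},
    {"x": 0, "y": 0, "z": 1, "spin": 0, "fingers": 1},
    {"x": 0, "y": 0, "z": 1, "spin": 0, "fingers": 1},
  ],
)

```text
clock: 4.68
eef_pos: [0.5161, -0.3434, 0.0564]
tool_rot: [0.407, 0.914, -0.0, 0.0]
ft_force: [0.6, -2.2, 4.0]
grip_width: 0.0
grasp_force: 2.0
```

jog_arm(
  motion=[
    {"x": 0, "y": 0, "z": 0.5, "spin": 0, "fingers": 1},
    {"x": 0, "y": 0, "z": 1, "spin": 0, "fingers": 1},
    {"x": 0, "y": 0, "z": 1, "spin": 0, "fingers": 1},
  ],
)

```text
clock: 5.05
eef_pos: [0.5161, -0.3434, 0.0556]
tool_rot: [0.407, 0.914, -0.0, 0.0]
ft_force: [1.3, -0.2, 5.1]
grip_width: -0.0004
grasp_force: 2.6
```

jog_arm(
  motion=[
    {"x": 0, "y": 0, "z": 0.5, "spin": 0, "fingers": 1},
    {"x": 0, "y": 0, "z": 0.5, "spin": 0, "fingers": 1},
  ],
)

```text
clock: 5.3
eef_pos: [0.5161, -0.3434, 0.0555]
tool_rot: [0.407, 0.914, -0.0, 0.0]
ft_force: [0.4, -0.1, 6.1]
grip_width: -0.0003
grasp_force: 3.4
```

jog_arm(
  motion=[
    {"x": 0, "y": 0, "z": 0.5, "spin": 0, "fingers": 1},
    {"x": 0, "y": 0, "z": 1, "spin": 0, "fingers": 1},
    {"x": 0, "y": 0, "z": 1, "spin": 0, "fingers": 1},
  ],
)

```text
clock: 5.68
eef_pos: [0.5162, -0.3434, 0.0551]
tool_rot: [0.407, 0.914, -0.0, 0.001]
ft_force: [-0.4, -0.5, 9.5]
grip_width: 0.0
grasp_force: 5.0
```

jog_arm(
  motion=[
    {"x": 2, "y": 0, "z": 0, "spin": 0, "fingers": 1},
    {"x": 5, "y": 0, "z": 0, "spin": 0, "fingers": 1},
    {"x": 9, "y": 0, "z": 0, "spin": 0, "fingers": 1},
    {"x": 13, "y": 0, "z": 0, "spin": 0, "fingers": 1},
    {"x": 16, "y": 0, "z": 0, "spin": 0, "fingers": 1},
  ],
)

```text
clock: 6.3
eef_pos: [0.5064, -0.3326, 0.0554]
tool_rot: [0.407, 0.913, -0.001, 0.002]
ft_force: [0.3, -3.0, 8.8]
grip_width: 0.0001
grasp_force: 4.0
```

jog_arm(
  motion=[
    {"x": 6, "y": 0, "z": 0, "spin": 0, "fingers": 1},
    {"x": 13, "y": 0, "z": 0, "spin": 0, "fingers": 1},
    {"x": 20, "y": 0, "z": 0, "spin": 0, "fingers": 1},
    {"x": 27, "y": 0, "z": 0, "spin": 0, "fingers": 1},
    {"x": 34, "y": 0, "z": 0, "spin": 0, "fingers": 1},
    {"x": 40, "y": 0, "z": 0, "spin": 0, "fingers": 1},
  ],
)

```text
clock: 7.05
eef_pos: [0.4797, -0.303, 0.0554]
tool_rot: [0.407, 0.913, -0.001, 0.002]
ft_force: [0.8, -3.0, 8.7]
grip_width: 0.0001
grasp_force: 4.2
```

jog_arm(
  motion=[
    {"x": 5, "y": 0, "z": 0, "spin": 0, "fingers": 1},
    {"x": 10, "y": 0, "z": 0, "spin": 0, "fingers": 1},
    {"x": 14, "y": 0, "z": 0, "spin": 0, "fingers": 1},
    {"x": 17, "y": 0, "z": 0, "spin": 0, "fingers": 1},
    {"x": 17, "y": 0, "z": 0, "spin": 0, "fingers": 1},
  ],
)

```text
clock: 7.68
eef_pos: [0.4689, -0.291, 0.0554]
tool_rot: [0.407, 0.913, -0.001, 0.003]
ft_force: [1.9, -3.5, 7.3]
grip_width: 0.0001
grasp_force: 3.7
```

jog_arm(
  motion=[
    {"x": 2, "y": 0, "z": 0, "spin": 0, "fingers": 1},
    {"x": 3, "y": 0, "z": 0, "spin": 0, "fingers": 1},
    {"x": 3, "y": 0, "z": 0, "spin": 0, "fingers": 1},
    {"x": 3, "y": 0, "z": -5, "spin": 0, "fingers": 1},
    {"x": -10, "y": 0, "z": -50, "spin": 0, "fingers": 1},
    {"x": -25, "y": 0, "z": -110, "spin": 0, "fingers": 1},
    {"x": -40, "y": 0, "z": -170, "spin": 0, "fingers": 1},
    {"x": -40, "y": 0, "z": -190, "spin": 0, "fingers": 0},
  ],
)

```text
clock: 8.68
eef_pos: [0.4947, -0.3193, 0.247]
tool_rot: [0.407, 0.914, -0.0, 0.002]
ft_force: [-0.2, -0.2, -0.8]
grip_width: 0.0168
grasp_force: 0.0
```

Run:
```python
from h import *
o=readout.get_obs();print(o["eef_pos"],o["clock"])
a=snap("wrist",4)["pixels"][:,:,::-1]
s=snap("side",4)["pixels"][265:345,265:365,::-1]
cv2.imwrite("pics/w4.png",np.hstack([a[:330,110:460],cv2.resize(s,(412,330),interpolation=cv2.INTER_CUBIC)]))
```

```text
[ 0.49465445 -0.31927829  0.24702217] 8.675
```

View pics/w4.png

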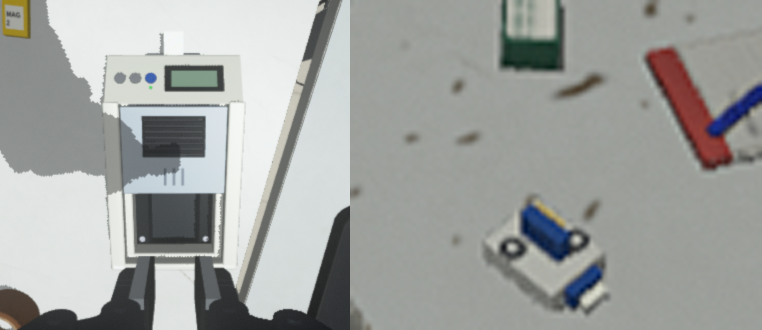

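The cover is fully open, with its front edge at the panel. The bay is visible with its pocket at (134–213, 195–245). The cassette is still where it was, with its nose to the lower right in the side view.

jog_arm(
  motion=[
    {"x": 40, "y": 30, "z": 0, "spin": 0, "fingers": -1},
    {"x": 88, "y": 65, "z": 0, "spin": 0, "fingers": -1},
    {"x": 136, "y": 100, "z": 0, "spin": 0, "fingers": -1},
    {"x": 184, "y": 136, "z": 0, "spin": 0, "fingers": -1},
    {"x": 232, "y": 172, "z": 0, "spin": 0, "fingers": -1},
    {"x": 280, "y": 208, "z": 0, "spin": 0, "fingers": -1},
    {"x": 328, "y": 244, "z": 0, "spin": 0, "fingers": -1},
    {"x": 376, "y": 280, "z": 0, "spin": 0, "fingers": -1},
  ],
)

```text
clock: 9.78
eef_pos: [0.4476, 0.1494, 0.2411]
tool_rot: [0.407, 0.914, -0.002, -0.002]
ft_force: [0.1, 0.4, -0.6]
grip_width: 0.0853
grasp_force: 0.0
```

jog_arm(
  motion=[
    {"x": 45, "y": 34, "z": 0, "spin": 0, "fingers": -1},
    {"x": 80, "y": 60, "z": 0, "spin": 0, "fingers": -1},
    {"x": 92, "y": 68, "z": 0, "spin": 0, "fingers": -1},
    {"x": 92, "y": 68, "z": 0, "spin": 0, "fingers": -1},
    {"x": 92, "y": 68, "z": 0, "spin": 0, "fingers": -1},
  ],
)

```text
clock: 10.4
eef_pos: [0.4389, 0.2605, 0.243]
tool_rot: [0.407, 0.913, -0.001, -0.0]
ft_force: [0.4, -1.3, 0.1]
grip_width: 0.0857
grasp_force: 0.0
```

Run:
```python
from h import *
c=snap("wrist",5); print(c["pixels"].shape, readout.get_obs()["eef_pos"])
p=proj(c,[[.441,.261,.025]])[0]; print(p)
x0,y0=[int(v) for v in p]; x0=min(max(x0-70,0),420);y0=min(max(y0-60,0),300)
print(x0,y0); cv2.imwrite("pics/w5.png",cv2.resize(c["pixels"][y0:y0+120,x0:x0+140,::-1],None,fx=5,fy=5,interpolation=cv2.INTER_CUBIC))
```

```text
(420, 560, 3) [0.43916901 0.26043717 0.24337464]
[286.38402836 174.16665991]
216 114
```

View pics/w5.png

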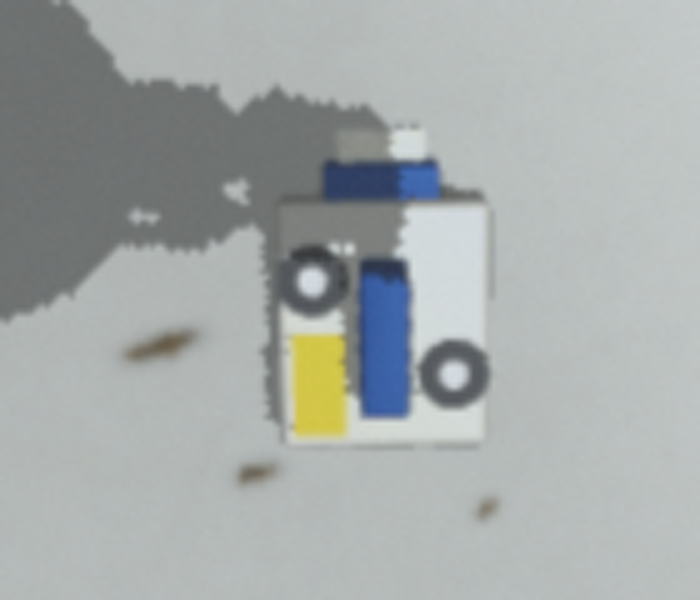

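The crop shows the cassette aligned with the tool, nose up (towards tool +x). Its top corners are at (280,203), (488,203), (484,442) and (288,442), and the rib top spans (361–409, 278–416).

Run:
```python
from h import *
np.set_printoptions(precision=4,suppress=True)
w=load("wrist",5); o=readout.get_obs(); from scipy.spatial.transform import Rotation as Ro
T=Ro.from_quat(o["tool_rot"]).as_matrix(); e=o["eef_pos"]
f=lambda p:(p[0]/5+216,p[1]/5+114)
for nm,z,ps in [("body",.016,[(280,203),(488,203),(484,442),(288,442)]),("rib",.034,[(361,278),(409,278),(409,416),(362,416)])]:
    P=np.array([ray(w,f(p),z) for p in ps]); m=P.mean(0)
    ax=P[2]+P[3]-P[0]-P[1]; bx=P[1]+P[2]-P[0]-P[3]
    print(nm,m,"yaw",np.degrees(np.arctan2(ax[1],ax[0])),np.degrees(np.arctan2(bx[1],bx[0]))-90,np.linalg.norm(ax)/2,np.linalg.norm(bx)/2,"tool mm",(T.T@(m-e))*1e3)
print(np.degrees(np.arctan2(T[1,0],T[0,0])))
```

```text
body [0.4507 0.2604 0.016 ] yaw -47.2073274280523 -48.03939255154976 0.05033473668715817 0.04163308776884245 tool mm [ -7.7026   8.9263 227.3625]
rib [0.4509 0.2598 0.034 ] yaw -47.47220970429473 -48.03710141326133 0.02785945668951253 0.009351646824486812 tool mm [ -8.3094   8.5955 209.3629]
131.89363675684308
```

jog_arm(
  motion=[
    {"x": -8, "y": 9, "z": 50, "spin": 0, "fingers": -0.5},
    {"x": -8, "y": 9, "z": 105, "spin": 0, "fingers": -0.2},
    {"x": -8, "y": 9, "z": 155, "spin": 0, "fingers": -0.2},
    {"x": -8, "y": 9, "z": 185, "spin": 0, "fingers": -0.2},
    {"x": -8, "y": 9, "z": 200, "spin": 0, "fingers": -0.2},
    {"x": -8, "y": 9, "z": 200, "spin": 0, "fingers": -0.2},
    {"x": -8, "y": 9, "z": 200, "spin": 0, "fingers": -0.2},
  ],
)

```text
clock: 11.32
eef_pos: [0.4526, 0.2624, 0.0453]
tool_rot: [0.407, 0.913, 0.001, 0.001]
ft_force: [0.2, 0.2, 0.9]
grip_width: 0.0513
grasp_force: 0.0
```

jog_arm(
  motion=[
    {"x": 0, "y": -3, "z": 12, "spin": 0, "fingers": -0.2},
    {"x": 0, "y": -3, "z": 21, "spin": 0, "fingers": -0.2},
    {"x": 0, "y": -3, "z": 25, "spin": 0, "fingers": -0.2},
    {"x": 0, "y": -3, "z": 25, "spin": 0, "fingers": -0.2},
    {"x": 0, "y": -3, "z": 25, "spin": 0, "fingers": -0.2},
  ],
)

```text
clock: 11.95
eef_pos: [0.4493, 0.2602, 0.0189]
tool_rot: [0.407, 0.914, 0.0, 0.0]
ft_force: [-0.1, -0.2, 0.1]
grip_width: 0.0512
grasp_force: 0.0
```

jog_arm(
  motion=[
    {"x": -1, "y": 1, "z": -1, "spin": 0, "fingers": 0.2},
    {"x": -1, "y": 1, "z": -1, "spin": 0, "fingers": 0.6},
    {"x": -1, "y": 1, "z": -1, "spin": 0, "fingers": 1},
    {"x": -1, "y": 1, "z": -1, "spin": 0, "fingers": 1},
    {"x": -1, "y": 1, "z": -1, "spin": 0, "fingers": 1},
    {"x": -1, "y": 1, "z": -1, "spin": 0, "fingers": 1},
  ],
)

```text
clock: 12.7
eef_pos: [0.4509, 0.2601, 0.0202]
tool_rot: [0.407, 0.914, 0.0, 0.0]
ft_force: [-0.7, -0.4, 4.8]
grip_width: 0.0081
grasp_force: 61.5
```

jog_arm(
  motion=[
    {"x": 0, "y": 0, "z": -10, "spin": 0, "fingers": 1},
    {"x": 0, "y": 0, "z": -40, "spin": 0, "fingers": 1},
    {"x": 0, "y": 0, "z": -90, "spin": 0, "fingers": 1},
    {"x": 0, "y": 0, "z": -140, "spin": 0, "fingers": 1},
    {"x": 0, "y": 0, "z": -190, "spin": 0, "fingers": 1},
    {"x": 0, "y": 0, "z": -215, "spin": 0, "fingers": 1},
    {"x": 0, "y": 0, "z": -225, "spin": 0, "fingers": 1},
  ],
)

```text
clock: 13.58
eef_pos: [0.4509, 0.2602, 0.2466]
tool_rot: [0.407, 0.914, 0.001, 0.001]
ft_force: [1.1, 0.4, -1.0]
grip_width: 0.0085
grasp_force: 60.9
```

Run:
```python
from h import *
np.set_printoptions(precision=4,suppress=True)
# printer pose refinement from wrist3 (pad/cover) and wrist4: cover open corners, found as subpixel edges
from scipy.spatial.transform import Rotation as Ro
w=load("wrist",4)
f=lambda p:(p[0]+110,p[1])
for nm,z,ps in [("pad",.0625,[(142,116.5),(205,116.5),(206,157),(143,157)]),("bayscrews",.024,[(142,239),(206,239)]),("rearout",.063,[(112,268),(243,266)])]:
    P=np.array([ray(w,f(p),z) for p in ps]); print(nm,P.mean(0),np.linalg.norm(P[1]-P[0]))
# dark-bay cross-section edges
g=cv2.cvtColor(w["pixels"],cv2.COLOR_RGB2GRAY)
print(g[225,228:345].tolist()); print(g[185:275,284].tolist())
o=readout.get_obs();print(o["eef_pos"],o["grip_width"])
```

```text
pad [ 0.469  -0.2903  0.0625] 0.054664223726674926
bayscrews [ 0.5441 -0.3738  0.024 ] 0.06869043388388084
rearout [ 0.5558 -0.3817  0.063 ] 0.1287080001618656
[234, 234, 235, 234, 223, 193, 128, 149, 212, 232, 234, 235, 235, 234, 217, 177, 123, 108, 86, 68, 65, 65, 65, 64, 65, 66, 66, 64, 64, 65, 61, 57, 55, 56, 62, 73, 76, 75, 74, 74, 73, 76, 76, 74, 74, 74, 74, 75, 75, 74, 75, 75, 74, 75, 74, 75, 76, 75, 75, 76, 76, 76, 74, 75, 76, 77, 77, 78, 77, 77, 78, 78, 78, 79, 78, 72, 58, 54, 52, 52, 55, 59, 69, 69, 70, 69, 69, 71, 68, 60, 56, 53, 56, 69, 96, 101, 137, 205, 233, 234, 217, 167, 151, 140, 113, 115, 160, 217, 236, 237, 238, 238, 238, 238, 239, 239, 239]
[186, 208, 210, 210, 211, 212, 210, 195, 140, 89, 81, 80, 80, 80, 80, 79, 79, 79, 78, 78, 77, 78, 79, 79, 77, 78, 78, 77, 76, 76, 76, 76, 76, 76, 76, 75, 76, 76, 75, 74, 76, 75, 74, 73, 76, 74, 74, 73, 73, 73, 73, 69, 55, 49, 46, 46, 46, 49, 63, 93, 107, 110, 110, 109, 109, 111, 112, 134, 188, 222, 228, 183, 129, 110, 109, 111, 111, 121, 158, 212, 231, 235, 231, 228, 223, 219, 225, 226, 225, 226]
[0.4509 0.2602 0.2466] 0.00853055450685658
```

Run:
```python
from h import *
np.set_printoptions(precision=4,suppress=True)
u=np.array([np.cos(np.radians(-48)),np.sin(np.radians(-48))]); v=np.array([-u[1],u[0]])
b=np.array([.528,-.355])
def q(w,p,z): d=ray(w,p,z)[:2]-b; return np.array([d@u,d@v])*1e3
w=load("wrist",4)
print("cover rear edge (want -36)",q(w,(284,193),.0615))
print("well rear (want 34)",q(w,(284,252),.0485),"ledge/wall",q(w,(284,243.5),.024))
print("well sides (want -40,40)",q(w,(243.5,225),.0485),q(w,(324,225),.0485))
w3=load("wrist",3); f=lambda p:(p[0]/2.5+130,p[1]/2.5+60)
for p in [(270,205),(487,197),(490,372),(281,380)]: print("closed cover corner (want -44/34,+-47)",q(w3,f(p),.0615))
for p in [(248,393),(520,385)]: print("rear corner (want 42,+-62)",q(w3,f(p),.064))
# rib as seen in hand
w6=snap("wrist",6); R=w6["pixels"].astype(int); m=(R[...,2]-R[...,0]>60); ys,xs=np.nonzero(m); print(len(xs),xs.min(),xs.max(),ys.min(),ys.max())
```

```text
cover rear edge (want -36) [-36.353   -0.5924]
well rear (want 34) [28.8955 -0.6214] ledge/wall [29.9133 -0.6248]
well sides (want -40,40) [ -0.1711 -40.6672] [-0.138  38.9602]
closed cover corner (want -44/34,+-47) [-42.8679 -45.9432]
closed cover corner (want -44/34,+-47) [-42.9869  46.2454]
closed cover corner (want -44/34,+-47) [34.7547 47.361 ]
closed cover corner (want -44/34,+-47) [ 35.2218 -46.6248]
rear corner (want 42,+-62) [ 40.0311 -61.5254]
rear corner (want 42,+-62) [40.5401 60.5032]
2304 104 311 160 320
```

jog_arm(
  motion=[
    {"x": -35, "y": -24, "z": 0, "spin": 0, "fingers": 1},
    {"x": -80, "y": -56, "z": 0, "spin": 0, "fingers": 1},
    {"x": -125, "y": -88, "z": 0, "spin": 0, "fingers": 1},
    {"x": -170, "y": -120, "z": 0, "spin": 0, "fingers": 1},
    {"x": -215, "y": -150, "z": 0, "spin": 0, "fingers": 1},
    {"x": -260, "y": -182, "z": 0, "spin": 0, "fingers": 1},
    {"x": -305, "y": -213, "z": 0, "spin": 0, "fingers": 1},
    {"x": -350, "y": -245, "z": 0, "spin": 0, "fingers": 1},
  ],
)

```text
clock: 14.62
eef_pos: [0.5017, -0.1655, 0.2428]
tool_rot: [0.407, 0.914, -0.0, -0.002]
ft_force: [0.6, 0.4, -0.9]
grip_width: 0.008
grasp_force: 60.9
```

jog_arm(
  motion=[
    {"x": -45, "y": -31, "z": 0, "spin": 0, "fingers": 1},
    {"x": -90, "y": -63, "z": 0, "spin": 0, "fingers": 1},
    {"x": -130, "y": -91, "z": 0, "spin": 0, "fingers": 1},
    {"x": -150, "y": -105, "z": 0, "spin": 0, "fingers": 1},
    {"x": -158, "y": -110, "z": 0, "spin": 0, "fingers": 1},
    {"x": -158, "y": -110, "z": 0, "spin": 0, "fingers": 1},
    {"x": -158, "y": -110, "z": 0, "spin": 0, "fingers": 1},
  ],
)

```text
clock: 15.5
eef_pos: [0.5266, -0.3538, 0.2446]
tool_rot: [0.406, 0.914, 0.0, -0.0]
ft_force: [0.3, -0.6, -0.3]
grip_width: 0.008
grasp_force: 60.9
```

jog_arm(
  motion=[
    {"x": -1, "y": 0, "z": 40, "spin": 0, "fingers": 1},
    {"x": -1, "y": 0, "z": 85, "spin": 0, "fingers": 1},
    {"x": -1, "y": 0, "z": 125, "spin": 0, "fingers": 1},
    {"x": -1, "y": 0, "z": 145, "spin": 0, "fingers": 1},
    {"x": -1, "y": 0, "z": 150, "spin": 0, "fingers": 1},
    {"x": -1, "y": 0, "z": 150, "spin": 0, "fingers": 1},
    {"x": -1, "y": 0, "z": 150, "spin": 0, "fingers": 1},
  ],
)

```text
clock: 16.38
eef_pos: [0.5283, -0.3562, 0.0966]
tool_rot: [0.407, 0.914, -0.0, 0.001]
ft_force: [-0.9, 0.6, -0.1]
grip_width: 0.0082
grasp_force: 60.9
```

Run:
```python
from h import *
c=snap("wrist",7)
cv2.imwrite("pics/w7.png",cv2.resize(c["pixels"][100:400,140:430,::-1],None,fx=2,fy=2,interpolation=cv2.INTER_CUBIC)); print(readout.get_obs()["eef_pos"])
```

```text
[ 0.52818958 -0.35628875  0.0965134 ]
```

View pics/w7.png

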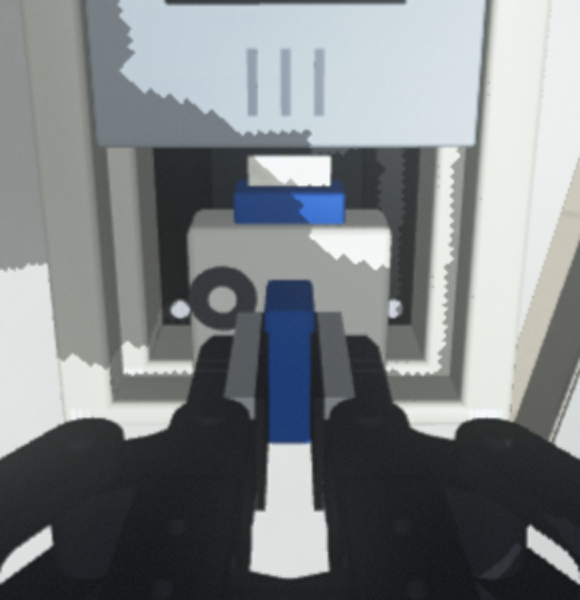

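The cassette hangs centred over the open well, nose to the front with a gap to the cover edge. The body spans 187–392, the screws are at 180 and 397, and the cover edges at 97 and 476.

jog_arm(
  motion=[
    {"x": 1.5, "y": 0, "z": 8, "spin": 0, "fingers": 1},
    {"x": 1.5, "y": 0, "z": 18, "spin": 0, "fingers": 1},
    {"x": 1.5, "y": 0, "z": 28, "spin": 0, "fingers": 1},
    {"x": 1.5, "y": 0, "z": 37, "spin": 0, "fingers": 1},
    {"x": 1.5, "y": 0, "z": 42, "spin": 0, "fingers": 1},
    {"x": 1.5, "y": 0, "z": 44, "spin": 0, "fingers": 1},
    {"x": 1.5, "y": 0, "z": 44, "spin": 0, "fingers": 1},
  ],
)

```text
clock: 17.3
eef_pos: [0.5264, -0.3548, 0.0508]
tool_rot: [0.407, 0.914, -0.0, 0.0]
ft_force: [0.5, -0.0, -1.3]
grip_width: 0.0085
grasp_force: 60.9
```

jog_arm(
  motion=[
    {"x": -0.5, "y": 0.5, "z": 2, "spin": 0, "fingers": 1},
    {"x": -0.5, "y": 0.5, "z": 4, "spin": 0, "fingers": 1},
    {"x": -0.5, "y": 0.5, "z": 6, "spin": 0, "fingers": 1},
    {"x": -0.5, "y": 0.5, "z": 8, "spin": 0, "fingers": 1},
    {"x": -0.5, "y": 0.5, "z": 8, "spin": 0, "fingers": 1},
  ],
)

```text
clock: 17.92
eef_pos: [0.5268, -0.3547, 0.0425]
tool_rot: [0.407, 0.914, 0.0, -0.0]
ft_force: [-0.7, -0.0, -0.5]
grip_width: 0.0082
grasp_force: 60.9
```

Below ledge height now with no contact force, so the cassette is entering the pocket.

jog_arm(
  motion=[
    {"x": 0, "y": 0, "z": 1.5, "spin": 0, "fingers": 1},
    {"x": 0, "y": 0, "z": 3, "spin": 0, "fingers": 1},
    {"x": 0, "y": 0, "z": 4.5, "spin": 0, "fingers": 1},
    {"x": 0, "y": 0, "z": 6, "spin": 0, "fingers": 1},
    {"x": 0, "y": 0, "z": 6, "spin": 0, "fingers": 1},
  ],
)

```text
clock: 18.55
eef_pos: [0.5269, -0.3547, 0.0366]
tool_rot: [0.407, 0.914, 0.0, -0.0]
ft_force: [-0.3, -0.4, -0.3]
grip_width: 0.008
grasp_force: 60.9
```

jog_arm(
  motion=[
    {"x": 0, "y": 0, "z": 1, "spin": 0, "fingers": 1},
    {"x": 0, "y": 0, "z": 2, "spin": 0, "fingers": 1},
    {"x": 0, "y": 0, "z": 3, "spin": 0, "fingers": 1},
    {"x": 0, "y": 0, "z": 4, "spin": 0, "fingers": 1},
    {"x": 0, "y": 0, "z": 4, "spin": 0, "fingers": 1},
  ],
)

```text
clock: 19.18
eef_pos: [0.5269, -0.3547, 0.0327]
tool_rot: [0.407, 0.914, 0.0, -0.0]
ft_force: [-0.9, 0.7, -2.3]
grip_width: 0.0081
grasp_force: 60.9
```

jog_arm(
  motion=[
    {"x": 0, "y": 0, "z": 0.5, "spin": 0, "fingers": 1},
    {"x": 0, "y": 0, "z": 1, "spin": 0, "fingers": 1},
    {"x": 0, "y": 0, "z": 1, "spin": 0, "fingers": 1},
  ],
)

```text
clock: 19.55
eef_pos: [0.527, -0.3548, 0.0323]
tool_rot: [0.407, 0.914, -0.0, 0.0]
ft_force: [-1.7, 0.8, 3.0]
grip_width: 0.0084
grasp_force: 61.4
```

jog_arm(
  motion=[
    {"x": 0, "y": 0, "z": 0, "spin": 0, "fingers": 0.7},
    {"x": 0, "y": 0, "z": 0, "spin": 0, "fingers": 0.4},
    {"x": 0, "y": 0, "z": 0, "spin": 0, "fingers": 0.4},
    {"x": 0, "y": 0, "z": 0, "spin": 0, "fingers": 0.4},
    {"x": 0, "y": 0, "z": -5, "spin": 0, "fingers": 0.4},
    {"x": 0, "y": 0, "z": -20, "spin": 0, "fingers": 0.4},
    {"x": 0, "y": 0, "z": -50, "spin": 0, "fingers": 0.4},
    {"x": 0, "y": 0, "z": -90, "spin": 0, "fingers": 0.4},
  ],
)

```text
clock: 20.55
eef_pos: [0.5265, -0.3545, 0.1229]
tool_rot: [0.407, 0.914, 0.0, -0.001]
ft_force: [0.0, -0.2, -0.5]
grip_width: 0.0257
grasp_force: 0.0
```

jog_arm(
  motion=[
    {"x": 5, "y": 0, "z": -40, "spin": 0, "fingers": 1},
    {"x": 20, "y": 0, "z": -85, "spin": 0, "fingers": 1},
    {"x": 30, "y": 0, "z": -115, "spin": 0, "fingers": 1},
    {"x": 35, "y": 0, "z": -125, "spin": 0, "fingers": 1},
    {"x": 35, "y": 0, "z": -125, "spin": 0, "fingers": 1},
    {"x": 35, "y": 0, "z": -125, "spin": 0, "fingers": 1},
  ],
)

```text
clock: 21.3
eef_pos: [0.503, -0.3285, 0.2451]
tool_rot: [0.407, 0.914, 0.0, -0.001]
ft_force: [0.1, -0.9, -0.4]
grip_width: 0.0001
grasp_force: 0.0
```

Run:
```python
from h import *
np.set_printoptions(precision=4,suppress=True)
w=snap("wrist",8); R=w["pixels"].astype(int)
m=((R[...,2]-R[...,0]>50)&(R[...,2]>70)).astype(np.uint8)
n,l,st,ce=cv2.connectedComponentsWithStats(m)
u=np.array([np.cos(np.radians(-48)),np.sin(np.radians(-48))]); v=np.array([-u[1],u[0]]); b=np.array([.5274,-.3551])
for i in range(1,n):
    if st[i,4]>25:
        x,y,ww,h,a=st[i]
        for z in (.046,): print(st[i],[ (lambda d:np.array([d@u,d@v])*1e3)(ray(w,p,z)[:2]-b) for p in ((x-.5,y-.5),(x+ww-.5,y+h-.5))])
print(readout.get_obs()["eef_pos"])
g=cv2.cvtColor(w["pixels"],cv2.COLOR_RGB2GRAY);
```

```text
[255  59  11  10  90] [array([-141.6445,  -26.0062]), array([-133.5031,  -16.572 ])]
[280 198  10  29 287] [array([-16.5117,  -4.7704]), array([13.2812,  5.0288])]
[ 0.503  -0.3285  0.2449]
```

Vision puts the rib within about 1.5 mm of the bay centre, and the height felt matches the floor. Next is pressing the pad on the open cover.

jog_arm(
  motion=[
    {"x": 15, "y": 0, "z": 10, "spin": 0, "fingers": 1},
    {"x": 40, "y": 0, "z": 50, "spin": 0, "fingers": 1},
    {"x": 51, "y": 0, "z": 100, "spin": 0, "fingers": 1},
    {"x": 51, "y": 0, "z": 145, "spin": 0, "fingers": 1},
    {"x": 51, "y": 0, "z": 165, "spin": 0, "fingers": 1},
    {"x": 51, "y": 0, "z": 172, "spin": 0, "fingers": 1},
    {"x": 51, "y": 0, "z": 172, "spin": 0, "fingers": 1},
    {"x": 51, "y": 0, "z": 172, "spin": 0, "fingers": 1},
  ],
)

```text
clock: 22.35
eef_pos: [0.4702, -0.2914, 0.0758]
tool_rot: [0.407, 0.914, -0.0, 0.001]
ft_force: [-0.6, -1.2, 0.2]
grip_width: 0.0002
grasp_force: 0.0
```

jog_arm(
  motion=[
    {"x": 0, "y": 0, "z": 6, "spin": 0, "fingers": 1},
    {"x": 0, "y": 0, "z": 10, "spin": 0, "fingers": 1},
    {"x": 0, "y": 0, "z": 12, "spin": 0, "fingers": 1},
    {"x": 0, "y": 0, "z": 14, "spin": 0, "fingers": 1},
    {"x": 0, "y": 0, "z": 16, "spin": 0, "fingers": 1},
    {"x": 0, "y": 0, "z": 17, "spin": 0, "fingers": 1},
    {"x": 0, "y": 0, "z": 17, "spin": 0, "fingers": 1},
  ],
)

```text
clock: 23.22
eef_pos: [0.4694, -0.2908, 0.058]
tool_rot: [0.407, 0.914, -0.0, -0.0]
ft_force: [-1.8, 0.1, 2.6]
grip_width: 0.0003
grasp_force: 1.5
```

jog_arm(
  motion=[
    {"x": 0, "y": 0, "z": 1, "spin": 0, "fingers": 1},
    {"x": 0, "y": 0, "z": 2, "spin": 0, "fingers": 1},
    {"x": 0, "y": 0, "z": 2.5, "spin": 0, "fingers": 1},
    {"x": 0, "y": 0, "z": 3, "spin": 0, "fingers": 1},
    {"x": 0, "y": 0, "z": 3, "spin": 0, "fingers": 1},
  ],
)

```text
clock: 23.85
eef_pos: [0.4696, -0.291, 0.0555]
tool_rot: [0.407, 0.914, -0.0, 0.0]
ft_force: [-2.6, 1.7, 7.1]
grip_width: 0.0002
grasp_force: 3.6
```

jog_arm(
  motion=[
    {"x": 0, "y": 0, "z": 0.5, "spin": 0, "fingers": 1},
    {"x": 0, "y": 0, "z": 0.8, "spin": 0, "fingers": 1},
    {"x": -2, "y": 0, "z": 0.8, "spin": 0, "fingers": 1},
    {"x": -5, "y": 0, "z": 0.8, "spin": 0, "fingers": 1},
    {"x": -9, "y": 0, "z": 0.8, "spin": 0, "fingers": 1},
    {"x": -13, "y": 0, "z": 0.8, "spin": 0, "fingers": 1},
    {"x": -16, "y": 0, "z": 0.8, "spin": 0, "fingers": 1},
  ],
)

```text
clock: 24.72
eef_pos: [0.4805, -0.3032, 0.0553]
tool_rot: [0.407, 0.914, -0.0, 0.001]
ft_force: [-4.0, 2.6, 10.9]
grip_width: -0.0001
grasp_force: 5.0
```

Run:
```python
from h import *
w=snap("wrist",9); g=cv2.cvtColor(w["pixels"],cv2.COLOR_RGB2GRAY)
u=np.array([np.cos(np.radians(-48)),np.sin(np.radians(-48))]); v=np.array([-u[1],u[0]]); b=np.array([.5274,-.3551])
for s in (0,16):
  for y in (-45,-35,35,45):
    print(s,y,[np.round(proj(w,[*(b+u*(xx+s)/1e3+v*y/1e3),.056])[0],1).tolist() for xx in (-36,-114)])
x=int(proj(w,[*(b+u*-.1+v*.035),.056])[0][0]); print(x,g[::4,x].tolist(), g[::4,560-x].tolist())
```

```text
0 -45 [[184.8, 343.7], [169.0, 175.9]]
0 -35 [[206.7, 343.7], [194.4, 175.9]]
0 35 [[360.2, 343.7], [372.3, 175.9]]
0 45 [[382.1, 343.7], [397.7, 175.9]]
16 -45 [[187.6, 372.5], [172.6, 214.5]]
16 -35 [[208.9, 372.5], [197.2, 214.5]]
16 35 [[358.1, 372.6], [369.5, 214.6]]
16 45 [[379.4, 372.6], [394.1, 214.6]]
369 [233, 233, 234, 234, 234, 235, 235, 236, 236, 236, 236, 236, 236, 236, 237, 232, 217, 222, 222, 222, 222, 191, 58, 56, 95, 151, 150, 149, 149, 150, 149, 150, 150, 145, 52, 53, 142, 223, 223, 223, 224, 224, 224, 227, 146, 145, 144, 145, 143, 144, 143, 141, 139, 84, 189, 220, 219, 218, 130, 128, 128, 127, 128, 128, 129, 127, 126, 128, 126, 126, 126, 126, 132, 212, 211, 211, 209, 183, 46, 45, 45, 40, 39, 37, 41, 40, 38, 37, 40, 39, 37, 39, 37, 35, 36, 34, 33, 32, 25, 27, 25, 24, 25, 25, 20] [232, 232, 233, 234, 234, 234, 234, 234, 234, 234, 234, 236, 235, 235, 235, 233, 215, 222, 223, 222, 222, 223, 222, 222, 222, 209, 99, 98, 97, 99, 98, 98, 153, 154, 153, 153, 154, 153, 153, 153, 152, 153, 153, 153, 76, 76, 74, 74, 74, 74, 74, 73, 74, 67, 121, 124, 123, 124, 125, 124, 123, 125, 123, 123, 123, 124, 123, 124, 123, 122, 124, 124, 124, 122, 123, 122, 123, 121, 38, 37, 39, 40, 37, 35, 32, 34, 34, 34, 35, 36, 37, 39, 34, 36, 37, 36, 35, 35, 28, 27, 25, 24, 24, 25, 22]
```

The cover's front edge is at row ~213, matching a 16 mm slide, so the cover is following without slipping.

jog_arm(
  motion=[
    {"x": -6, "y": 0, "z": 0, "spin": 0, "fingers": 1},
    {"x": -13, "y": 0, "z": 0, "spin": 0, "fingers": 1},
    {"x": -20, "y": 0, "z": 0, "spin": 0, "fingers": 1},
    {"x": -27, "y": 0, "z": 0, "spin": 0, "fingers": 1},
    {"x": -34, "y": 0, "z": 0, "spin": 0, "fingers": 1},
    {"x": -40, "y": 0, "z": 0, "spin": 0, "fingers": 1},
  ],
)

```text
clock: 25.52
eef_pos: [0.5074, -0.333, 0.0553]
tool_rot: [0.407, 0.914, -0.0, 0.001]
ft_force: [-1.9, 1.9, 9.4]
grip_width: -0.0
grasp_force: 4.5
```

jog_arm(
  motion=[
    {"x": -5, "y": 0, "z": 0, "spin": 0, "fingers": 1},
    {"x": -9, "y": 0, "z": 0, "spin": 0, "fingers": 1},
    {"x": -12, "y": 0, "z": 0, "spin": 0, "fingers": 1},
    {"x": -15, "y": 0, "z": 0, "spin": 0, "fingers": 1},
    {"x": -16, "y": 0, "z": 0, "spin": 0, "fingers": 1},
  ],
)

```text
clock: 26.15
eef_pos: [0.5165, -0.3429, 0.0549]
tool_rot: [0.407, 0.914, 0.001, -0.001]
ft_force: [-7.4, 5.5, 12.3]
grip_width: 0.0001
grasp_force: 6.1
```

jog_arm(
  motion=[
    {"x": 1, "y": 0, "z": -0.5, "spin": 0, "fingers": 1},
    {"x": 1.5, "y": 0, "z": -3, "spin": 0, "fingers": 1},
    {"x": 1.5, "y": 0, "z": -8, "spin": 0, "fingers": 1},
    {"x": 1.5, "y": 0, "z": -30, "spin": 0, "fingers": 1},
    {"x": 1.5, "y": 0, "z": -90, "spin": 0, "fingers": 1},
    {"x": 1.5, "y": 0, "z": -150, "spin": 0, "fingers": 1},
    {"x": 1.5, "y": 0, "z": -200, "spin": 0, "fingers": 1},
    {"x": 1.5, "y": 0, "z": -240, "spin": 0, "fingers": 1},
  ],
)

```text
clock: 27.15
eef_pos: [0.5173, -0.3438, 0.2965]
tool_rot: [0.407, 0.914, -0.0, 0.002]
ft_force: [0.8, -0.7, -0.0]
grip_width: -0.0001
grasp_force: 0.0
```

jog_arm(
  motion=[
    {"x": 0, "y": 0, "z": -15, "spin": 0, "fingers": 1},
    {"x": 0, "y": 0, "z": -15, "spin": 0, "fingers": 1},
    {"x": 0, "y": 0, "z": -15, "spin": 0, "fingers": 1},
  ],
)

```text
clock: 27.52
eef_pos: [0.5165, -0.3432, 0.3075]
tool_rot: [0.407, 0.914, 0.0, -0.001]
ft_force: [0.7, -0.3, -0.3]
grip_width: 0.0003
grasp_force: 0.0
```

Run:
```python
from h import *
np.set_printoptions(precision=4,suppress=True)
u=np.array([np.cos(np.radians(-48)),np.sin(np.radians(-48))]); v=np.array([-u[1],u[0]]); b=np.array([.5274,-.3551])
def pad(w):
    g=cv2.cvtColor(w["pixels"],cv2.COLOR_RGB2GRAY); x,y=proj(w,[*(b-.018*u),.0625])[0]
    x0,y0=int(x)-45,int(y)-40; s=(g[y0:y0+75,x0:x0+90]<75).astype(np.uint8)
    n,l,st,ce=cv2.connectedComponentsWithStats(cv2.morphologyEx(s,cv2.MORPH_OPEN,np.ones((5,5)))); i=1+np.argmax(st[1:,4])
    r=cv2.minAreaRect(np.argwhere(l==i)[:,::-1].astype(np.float32)); c=(r[0][0]+x0,r[0][1]+y0); d=ray(w,c,.0625)[:2]-b
    return st[i],np.array([d@u,d@v])*1e3
print("before",pad(load("wrist",3))); w=snap("wrist",10); print("now",pad(w)); print(readout.get_obs()["eef_pos"])
```

```text
before (array([ 19,  25,  31,  32, 741], dtype=int32), array([-18.9367, -11.7591]))
now (array([ 19,  25,  35,  31, 812], dtype=int32), array([-18.8677,  -9.9391]))
[ 0.5163 -0.3431  0.3072]
```

```bash
python3 -c "
from workcell import bot
print(bot.job_done())"
```

```text
the job is handed in; nothing more can be done
None
```

The label cassette is in the printer bay, nose towards the display, with the cover slid shut over it, and the job is handed in at about 28 s of the 72 s; my last checks put the pad within about 0.1 mm of its shut position and the rib about 1.5 mm from the bay centre, but no verdict came back.

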